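# Two-key ball release

### The job

Release the steel ball from the two-key release unit: press both black keys down together, one fingertip on each, and keep both fully down until the ball has rolled down the chute and lies still in the catch pocket at its lower end. Then let both keys come up together and move clear. Only press the keys: do not touch the ball, and leave the other things on the table where they are.

Things in the scene. Friction and masses are not known exactly. Their poses are not given: they have to be found in the camera images.
- release_unit: release unit, fixed to the table: grey desk housing, 66 mm (x) by 120 mm (y), flat aluminium top 55 mm up, two black round keys on it, aluminium chute along its front (-x). Origin on the table under the midpoint between the keys; y runs from the right key to the left key, x to the unit's back. Chute centre line at x = -45 mm, sloping 4 degrees down from y = +70 mm to the catch pocket at y = -80 to -121 mm; no part above 58 mm
- key_left_top (a point): centre of the top face of the left key (unit y = +32 mm): a flat black disc 26 mm across whose top stands 69 mm above the table, 14 mm above the housing's top; it moves with the key. A bezel ring 2.5 mm high and 35 mm across surrounds the key
- key_right_top (a point): the same for the right key (unit y = -32 mm); the two keys are 64 mm apart centre to centre and stand equally high
- key_left (a joint): how far the left key is pressed down, m: 0 up, 0.010 at the hard stop; its spring pushes back with 2 N when up and 5 N at the stop, and lifts it again when let go. A steel gate pin on it stands up through the chute floor beside the key and sinks below the floor once the key is down by 6.5 mm or more
- key_right (a joint): the same for the right key and its gate, 64 mm further down the chute; the ball can roll the whole way (about 2 s) only while both keys are down
- ball_center (a point): centre of the loose steel ball, 18 mm across, which waits in the chute against the left key's gate, on the upper side
- ball: the same ball; its axes turn as it rolls
- catch (a point): middle of the catch pocket at the chute's lower end (inside 32 by 42 mm, walls 14 mm high), at the height of the centre of a ball lying there; the ball comes to rest about 10 mm from this point, against the pocket's end wall
- bobbin: bystander: small bobbin with black flanges, 31 mm across, 24 mm high, loose, standing; origin under its middle
- cap_nut: bystander: black domed cap nut, 24 mm across, 17 mm high, loose; origin under its middle
- weight_0: bystander: pale slotted disc weight, 33 mm across, 10 mm high, loose; origin under its middle
- eraser: bystander: two-part eraser, 20x42x12 mm, loose; origin under its middle
- fuse_box: bystander: small grey box with closed lid, 57x74x25 mm, loose; origin under its middle

How it is judged:
By the outcome, as a careful person would: the job done as asked, in the order asked, and still so for the second after the job is handed in, with the robot touching nothing.
It also fails if it takes over 35 s, if anything falls off the work surface, if the arm or the gripper's body presses on something with over 40 N, if the wrist force passes 120 N, or if a joint passes its speed limit or range.

### The arm

A 6-joint arm with a two-finger parallel gripper is mounted at the origin on a cart in front of the work surface, level with it; the furniture and walls round the work are solid. World frame = base frame: x ahead of the robot, y to its left, z up, the work surface at z = 0. Lengths are in m, angles in degrees, forces in N, time in s.
With the tool pointing down it reaches from about 0.325 to 0.85 m from the base axis. Payload 15.5 kg.
Tool frame: the origin (TCP) lies at the very end of the fingers, on their centre line; the grasp point (between the pads) lies arm.grip_depth behind it (arm.grip_depth is the distance from the TCP to the grasp point, in m); z points along the fingers, y is the direction in which the jaws open and shut (so a half turn about z gives the same grasp; the last joint's range is limited). The gripper opens to 91 mm and grips with 3 to 60 N. Pads are 32 mm wide; open, the fingers measure 118 mm over their backs; the gripper's body (76 mm by 178 mm) begins 60 mm behind the grasp point.
Start: joints at [61.507, 28.281, 77.091, -0, 74.628, -5.472], TCP at [0.244, 0.575, 0.214] pointing down, gripper open.
Joint ranges: [-166.48, 166.48], [-47.26, 123.95], [12.59, 153.08], [-70.14, 250.14], [6.76, 159.57], [-176.63, 176.63]. Speed limits (degrees/s): [108.29, 108.29, 147.25, 172.46, 172.46, 172.46].

### API

Orientations are given as a 3x3 rotation matrix whose columns are the frame's x, y, z axes.
In Python, from rig import arm gives the robot as it stands. Calls block until the motion is done:
- arm.move_to(position, orientation): joint-space move of the TCP to a pose.
- arm.move_l(position, orientation=None, feed=0.15): straight line of the TCP; orientation=None keeps the orientation; feed is the mean speed in m/s.
- arm.move_joints(angles): joint-space move.
- arm.grip(opening): finger opening in m; the grip force is fixed at half the most; returns when the fingers have stopped.
- arm.sleep(seconds).
- arm.solve_ik(position, orientation): joint angles nearest the present ones, or None.
- arm.snapshot(name): name is "side" or "top"; returns the picture (480x640x3 uint8, red, green, blue); there is no depth.
- arm.get_calibration(name): a dict with "intrinsics" (3x3 intrinsics, pixels), "cam_to_world" (4x4, takes a point from camera to world coordinates). Camera axes: x right, y down, z forward; pixel columns grow to the right and rows downward; lengths in m; the calibration is good to about 2 mm. A picture is of the moment at which its call begins. get_calibration takes no time and is no camera call.
A pose or a line that the arm cannot do raises arm.Unreachable and nothing moves.
- arm.sign_off(): hands the job in, once; it reports no verdict.
Readings, each from a call of its own:
- arm.current_t(): time.
- arm.current_joint_positions(): joint angles.
- arm.current_dq(): joint speeds.
- arm.current_tau(): joint torques, N m.
- arm.current_ee_pos(): TCP position.
- arm.current_tool_rot(): TCP orientation.
- arm.current_force(): force on the tool from outside, world axes, zero at the start.
- arm.current_torque(): the same for the moment, N m.
- arm.current_width(): finger opening in m.
Only numpy, scipy, OpenCV 4.12 (cv2) and the standard library are available. Lean on these libraries where they do the work, as an engineer would, in place of code of your own. Each camera call takes 0.05 s, during which the arm holds its last target.

## Working session

There is one attempt and no reset: what is moved stays moved. The work goes in short steps, each a Python script; the robot and the scene stay as the last script left them, time stands still between calls to the robot, and variables do not carry over. Pictures are saved under pics/ and viewed, and the job is handed in when it is done.

```bash
mkdir -p pics; python3 - <<'E'
from rig import arm
import cv2
for n in("top","side"):
    cv2.imwrite(f"pics/{n}0.png",arm.snapshot(n)[:,:,::-1])
    c=arm.get_calibration(n);print(c)
print(arm.grip_depth,arm.current_width(),arm.current_t(),arm.current_tool_rot())
E
```

```text
{'intrinsics': array([[593.80921126,   0.        , 315.2509598 ],
       [  0.        , 593.80921126, 228.42561575],
       [  0.        ,   0.        ,   1.        ]]), 'cam_to_world': array([[-0.03878068, -0.97812919,  0.20435106,  0.34906819],
       [-0.99924062,  0.03718864, -0.01162671,  0.12730227],
       [ 0.00377289, -0.20464677, -0.97882862,  1.01346323],
       [ 0.        ,  0.        ,  0.        ,  1.        ]])}
{'intrinsics': array([[512.81414614,   0.        , 315.03362695],
       [  0.        , 512.81414614, 229.47189407],
       [  0.        ,   0.        ,   1.        ]]), 'cam_to_world': array([[ 0.88182644, -0.23742874,  0.40744291,  0.1318319 ],
       [-0.47150798, -0.4583882 ,  0.7533661 , -0.67248888],
       [ 0.00789626, -0.85645073, -0.51616838,  0.60334018],
       [ 0.        ,  0.        ,  0.        ,  1.        ]])}
0.0188 0.09104100259829598 0.1 [[-9.20341205e-01  3.91116108e-01 -5.05545030e-04]
 [ 3.91116425e-01  9.20340702e-01 -9.66455045e-04]
 [ 8.72775321e-05 -1.08719537e-03 -9.99999405e-01]]
```

View pics/top0.png

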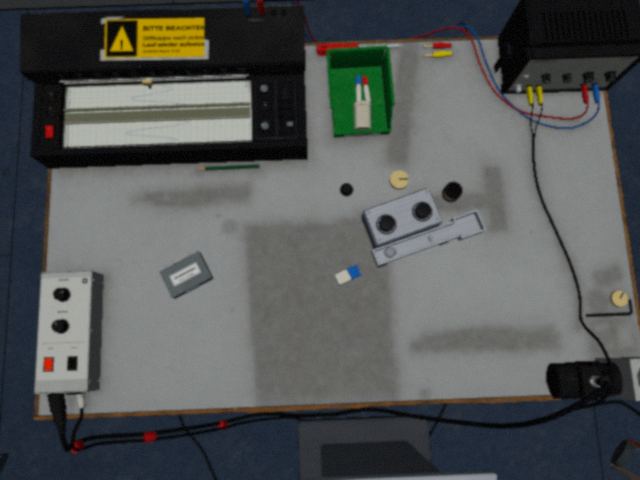

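View pics/side0.png

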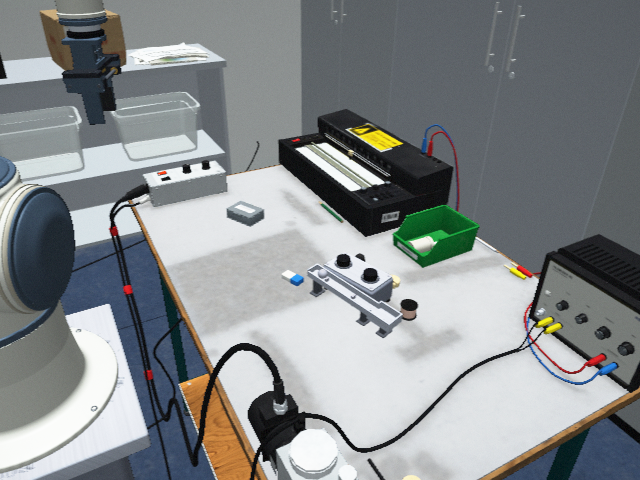

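```bash
python3 - <<'E'
import cv2
a=cv2.imread("pics/top0.png")[165:275,340:500];cv2.imwrite("pics/tc.png",cv2.resize(a,None,fx=5,fy=5,interpolation=cv2.INTER_CUBIC))
a=cv2.imread("pics/side0.png")[235:345,275:435];cv2.imwrite("pics/sc.png",cv2.resize(a,None,fx=5,fy=5,interpolation=cv2.INTER_CUBIC))
E
```

```text
(no output)
```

View pics/tc.png

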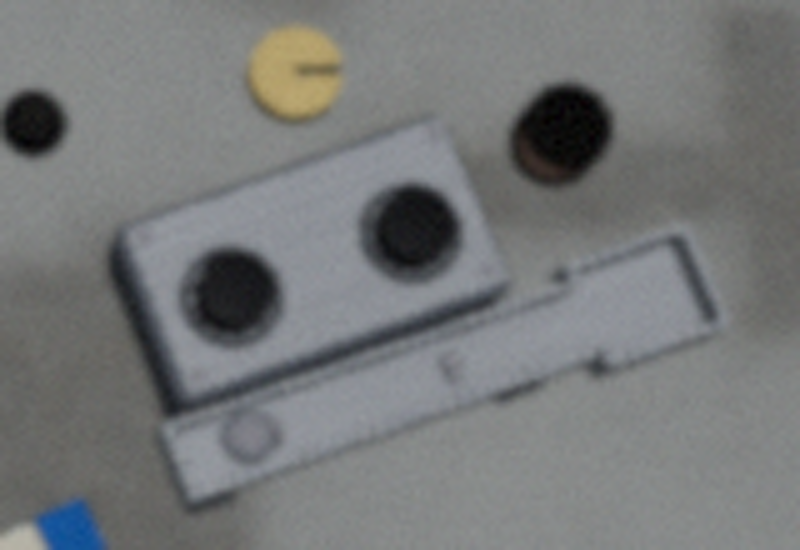

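View pics/sc.png

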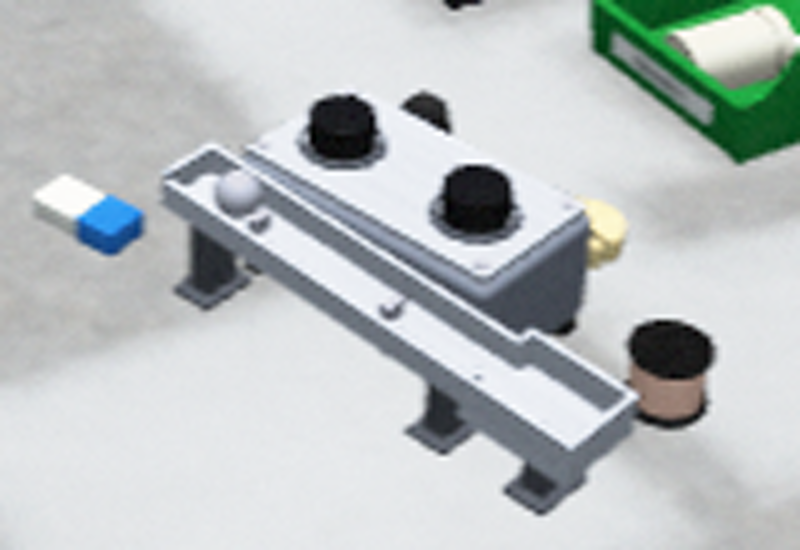

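```bash
cat > h.py <<'E'
import numpy as np
from rig import arm
def ray(n,uv,z):
    c=arm.get_calibration(n);K=c["intrinsics"];T=c["cam_to_world"]
    d=T[:3,:3]@np.linalg.solve(K,[*uv,1.]);o=T[:3,3]
    return o+d*(z-o[2])/d[2]
E
python3 - <<'E'
from h import *
P={}
for n,off,pts in(("top",(340,165),[(237,291,.069),(413,226,.069),(231,298,.056),(411,233,.056)]),("side",(275,235),[(343,113,.069),(477,185,.069)])):
    r=[ray(n,((u+.5)/5-.5+off[0],(v+.5)/5-.5+off[1]),z) for u,v,z in pts];P[n]=r
    for i in range(0,len(r),2):
        d=r[i]-r[i+1];print(n,r[i],r[i+1],(r[i]+r[i+1])/2,np.hypot(*d[:2]),np.degrees(np.arctan2(-d[0],d[1])))
E
```

```text
top [ 0.5511591  -0.00106802  0.069     ] [ 0.57071589 -0.06005192  0.069     ] [ 0.5609375  -0.03055997  0.069     ] 0.06214152995675566 18.34353638938602
top [ 0.55165463 -0.00070465  0.056     ] [ 0.57140927 -0.06178675  0.056     ] [ 0.56153195 -0.0312457   0.056     ] 0.06419711106249408 17.921789522062195
side [ 0.55303386 -0.00444103  0.069     ] [ 0.5719975  -0.06562665  0.069     ] [ 0.56251568 -0.03503384  0.069     ] 0.06405700672669469 17.220102310766517
```

```bash
cat >> h.py <<'E'
a=np.radians(17.8);c_,s_=np.cos(a),np.sin(a)
R=np.array([[-c_,-s_,0],[-s_,c_,0],[0,0,-1.]])
C=np.array([.5615,-.0325])
R[:, :2]=np.array([[-c_,-s_],[-s_,c_],[0,0]])
E
python3 - <<'E'
from h import *
import cv2
print(np.linalg.det(R))
q=arm.solve_ik([*C,.15],R);print(q)
arm.move_to([*C,.15],R);arm.grip(.0505);arm.move_l([*C,.085],feed=.1)
print(arm.current_t(),arm.current_width(),arm.current_ee_pos(),arm.current_force())
for n,(x,y) in(("side",(275,215)),("top",(340,165))):
    a=arm.snapshot(n)[y:y+120,x:x+160,::-1]
    cv2.imwrite(f"pics/{n}1.png",cv2.resize(a,None,fx=5,fy=5,interpolation=cv2.INTER_CUBIC))
E
```

```text
0.9999999999999999
[-9.39549923e+00  2.73853125e+01  9.04721006e+01 -2.54444375e-14
  6.21425869e+01 -1.17195499e+02]
4.1083 0.05103129917409207 [ 0.56181532 -0.03254073  0.08542098] [ 0.34736271 -0.02292426  0.00713068]
```

View pics/side1.png

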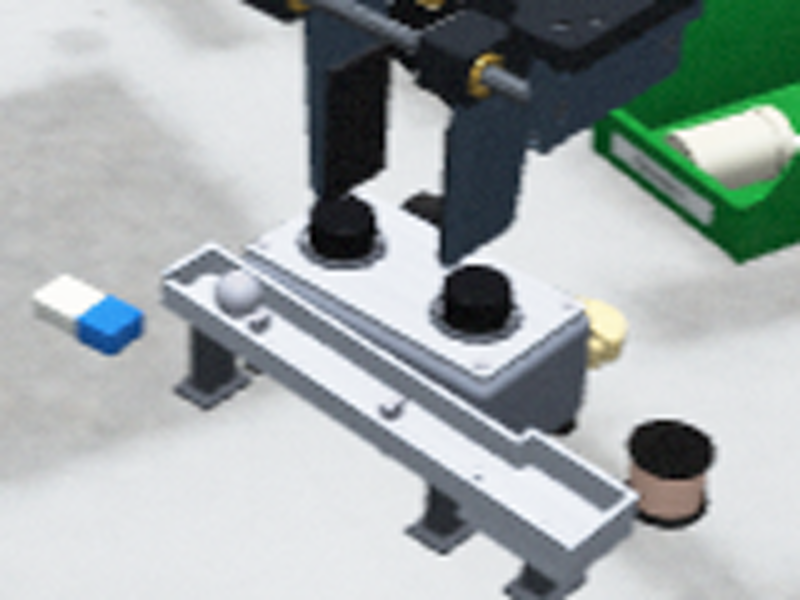

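View pics/top1.png

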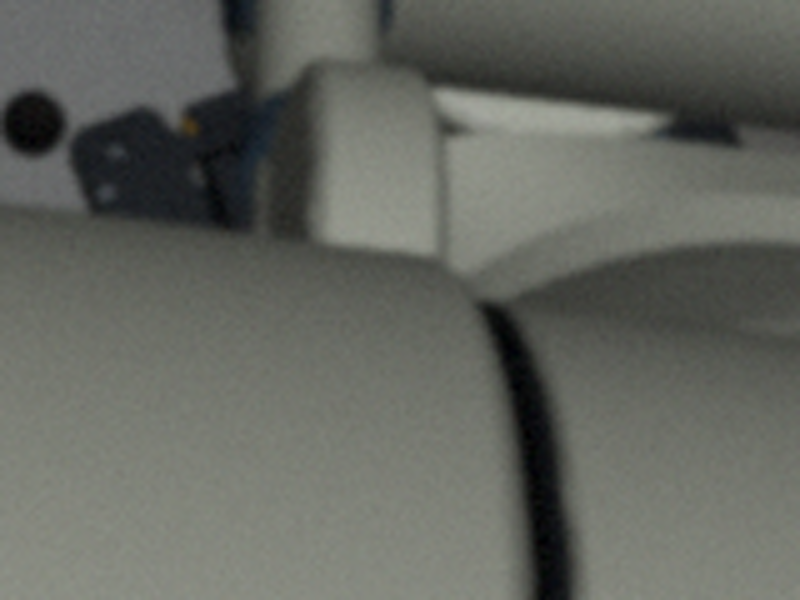

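```bash
python3 - <<'E'
from h import *
c=arm.get_calibration("side");K=c["intrinsics"];Ti=np.linalg.inv(c["cam_to_world"])
p=arm.current_ee_pos();Rr=arm.current_tool_rot()
def px(w):
    q=K@(Ti@[*w,1])[:3];q=q[:2]/q[2];return ((q-[275,215]+.5)*5-.5).round()
for y in(-.039,-.0255,.0255,.039):
    print(y,[px(p+Rr@[x,y,0]) for x in(.016,-.016)])
for y in (-.032,.032): print("key",px([*(C+(Rr@[0,y,0])[:2]),.069]))
E
```

```text
-0.039 [array([462., 270.]), array([519., 232.])]
-0.0255 [array([432., 254.]), array([489., 217.])]
0.0255 [array([324., 197.]), array([381., 163.])]
0.039 [array([296., 183.]), array([354., 149.])]
key [471. 282.]
key [337. 211.]
```

```bash
sed -i 's/^C=.*/C=np.array([.562,-.034])/' h.py; python3 - <<'E'
from h import *
import cv2
arm.grip(.057)
arm.move_l([*C,.072],R,feed=.05)
print(arm.current_force()[2],arm.current_ee_pos())
z=.062
arm.move_l([*C,z],R,feed=.04)
while True:
    f=arm.current_force()[2];print(round(z,4),f,arm.current_ee_pos()[2],arm.current_torque())
    if abs(f)>17 or z<.0565:break
    z-=.0005;arm.move_l([*C,z],R,feed=.02)
print(arm.current_t())
for i in range(2):
  a=arm.snapshot("side")[215:335,275:435,::-1]
  cv2.imwrite(f"pics/side2{i}.png",cv2.resize(a,None,fx=5,fy=5,interpolation=cv2.INTER_CUBIC))
  if i==0:arm.sleep(2.5)
print(arm.current_t(),arm.current_force())
E
```

```text
-0.6584633381930332 [ 0.56168235 -0.03399701  0.07149541]
0.062 7.915729912440821 0.06204491706713653 [0.03899419 0.06998626 0.01937167]
0.0615 8.808198361125008 0.06170490280707346 [0.07307954 0.14749469 0.00741997]
0.061 8.399287981334993 0.06122469442530891 [-0.02742545  0.11939171 -0.05481192]
0.0605 9.019185108431211 0.060728280315070826 [ 0.0026424   0.17294563 -0.00315879]
0.06 8.618159251439478 0.060250258877820984 [ 0.10402064  0.13391998 -0.00821803]
0.0595 8.723651897522146 0.05977294415258569 [ 0.02975105  0.09521206 -0.01597056]
0.059 9.997554865630946 0.05927527348778836 [-0.0059548   0.22273975  0.06960238]
0.0585 18.080202388471434 0.05917376170456101 [0.10294702 0.60146822 0.02766301]
7.1
9.7 [-2.52291594 -0.28812059 17.14018578]
```

View pics/side20.png

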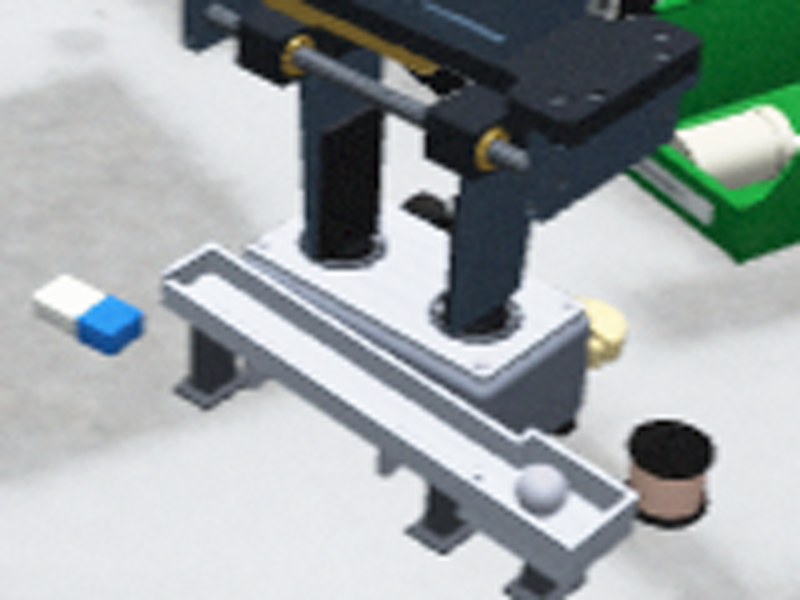

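View pics/side21.png

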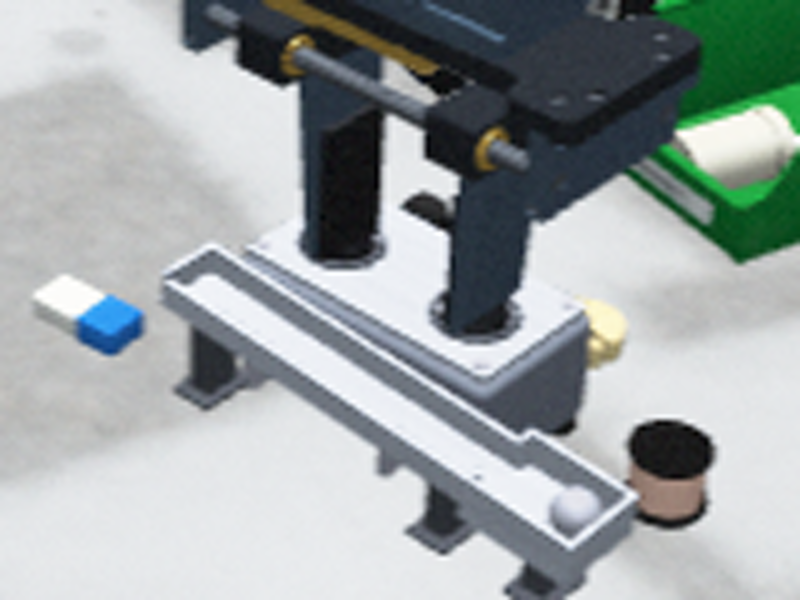

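The first picture shows the ball entering the pocket at crop (541,488). In the second it is at the end wall, (575,508), with both keys down and both gates sunk. I'll check that the ball is still, then release the keys.

```bash
python3 - <<'E'
from h import *
import cv2
arm.sleep(1.0)
a0=arm.snapshot("side")[215:335,275:435,::-1];cv2.imwrite("pics/side3.png",cv2.resize(a0,None,fx=5,fy=5,interpolation=cv2.INTER_CUBIC))
p=cv2.imread("pics/side21.png");q=cv2.imread("pics/side3.png")
print("diff pocket",np.abs(p.astype(int)-q)[440:560,500:640].mean(),"bg",np.abs(p.astype(int)-q)[100:240,20:160].mean())
arm.move_l([*C,.08],R,feed=.06)
arm.move_l([*C,.2],R,feed=.15)
arm.sleep(.3)
arm.move_to([.40,.30,.25],R)
print(arm.current_t(),arm.current_force())
cv2.imwrite("pics/side4.png",arm.snapshot("side")[:,:,::-1]);cv2.imwrite("pics/top4.png",arm.snapshot("top")[:,:,::-1])
a=cv2.imread("pics/side4.png")[215:335,275:435];cv2.imwrite("pics/side4c.png",cv2.resize(a,None,fx=5,fy=5,interpolation=cv2.INTER_CUBIC))
E
```

```text
diff pocket 1.472936507936508 bg 1.5439965986394557
13.9083 [0.88180148 0.30560183 0.14397137]
```

View pics/side4c.png

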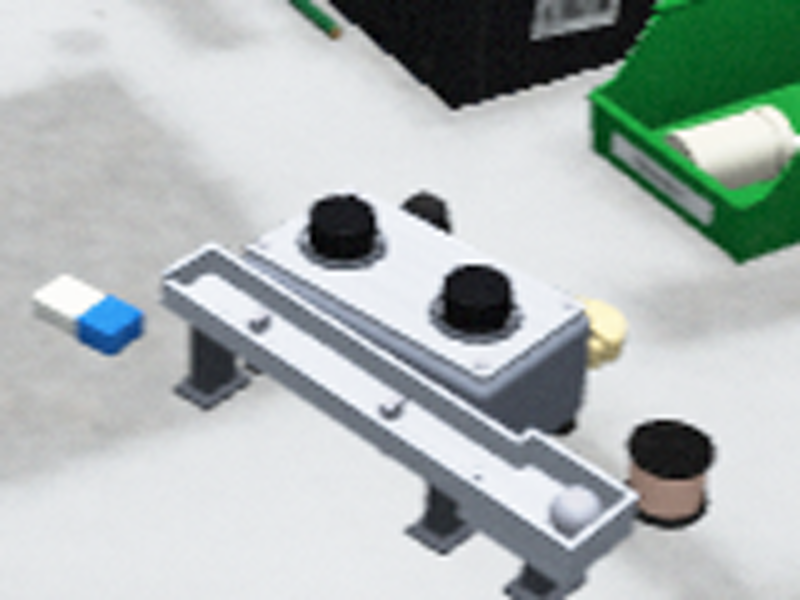

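View pics/top4.png

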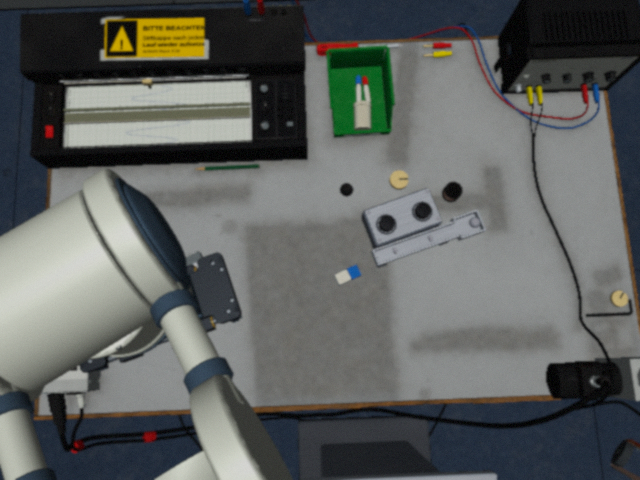

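The ball is at the pocket's end wall, both keys and gates are back up, and the bobbin, nut, weight and eraser haven't moved.

```bash
python3 -c "
from rig import arm
print(arm.current_dq(),arm.current_ee_pos());arm.sign_off()"
```

```text
[ 0.06010284  0.08612985 -0.02893189  0.02974285  0.11981326  0.00295693] [0.4006923  0.29928109 0.24979787]
the job is handed in; nothing more can be done
```

The ball is released and lying in the catch pocket, and I handed the job in at about 14 s. I pressed both keys together, one fingertip on each with the fingers opened to 57 mm. Both went to the hard stop, where the vertical force jumped from 10 N to 18 N.

- **Ball at rest:** I held the keys down for about 3.5 s after the ball reached the pocket. Two pictures 1 s apart showed no movement beyond image noise.
- **Release:** I lifted straight up so both keys rose together, then moved clear. The last pictures show both keys and gates up, and the ball still against the pocket's end wall.
- **Other items:** The bobbin, cap nut, weight and eraser are where they were. The arm hid the fuse box in the last top picture, so I did not check it again; the arm passed well above it.
- **Disagreement:** The two cameras differed by about 4 mm on where the keys were. I used a position between the two, and both fingertips landed on their keys.

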